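# Offer up the hinged bar of a broom press and hold it for the pin

### The arm

A 7-joint arm with a two-finger parallel gripper is mounted at the origin on the work surface. World frame = base frame: x ahead of the robot, y to its left, z up, the work surface at z = 0. Lengths are in m, angles in rad, forces in N, time in s.
With the tool pointing down it reaches from about 0.4 to 0.925 m from the base axis. Payload 4.1 kg.
Tool frame: the origin (TCP) lies midway between the tips of the shut fingers; the grasp point (between the pads) lies env.hold_point_z behind it (env.hold_point_z is the distance from the TCP to the grasp point, in m); z points along the fingers, y is the line along which they close (so a half turn about z gives the same grasp; the last joint's range is limited). The gripper opens to 85 mm and grips with 20 to 120 N. Pads are 22 mm wide; open, the fingers measure 114 mm over their backs; the gripper's body (76 mm by 85 mm) begins 54 mm behind the grasp point. The pads swing forward as they close: fully open they stand 13 mm farther back than shut.
Start: joints at [1.076, 0.398, 0.045, 1.537, -0.019, 1.207, -0.051], TCP at [0.251, -0.6, 0.231] pointing down, gripper open.
Joint ranges: [-2.82, 2.82], [-0.49, 2.23], [-1.37, 1.46], [0, 2.46], [-1.36, 4.5], [0.23, 2], [-2.94, 2.94]. Speed limits (rad/s): [2.57, 2.57, 3.14, 3.14, 3.14, 3.14, 3.14].

### API

Orientations are given as a unit quaternion [w, x, y, z].
In Python, from cell import env, cams gives the robot as it stands.
- The arm moves only by the tool move_arm, never from a script. Its argument "rows" is one flat list of numbers, 6 for each row, row after row: the shift along the world's x, y, z in cm, then the turn, a rotation vector about the world's x, y, z in rad. A call has 1 to 20 rows; each row shifts and turns the commanded pose from where the row before left it; what a row does not reach is not made up. A row lasts 1/8 s, in which the tool goes at most 62.5 mm and 10.7 degrees, less where a joint would pass 70% of its speed; a pose out of reach is approached as far as the arm can. A call with a gripper value outside its range is refused whole. "fingers" is the closure, from 0 (fully open) to 1 (shut), set as the call begins (left out, the last holds). The fingers move at their own pace and stop on an object; "force" is the grip in N (left out, the last holds). Time passes only in rows, so rows that do not move let the fingers close. It gives the time, the measured TCP pose, the force, the opening and the grip force at its end, in the units of the state.
- env.get_state(): the state, without advancing time (a new reading comes with each control period).
- cams.capture(name): name is "scene" or "side" or "wrist"; returns the picture (420x560x3 uint8, blue, green, red); there is no depth.
- cams.camera_info(name): a dict with "fx", "fy", "cx", "cy" (pixels), "R" (3x3) and "t" (3): a world point X has camera coordinates R X + t. Camera axes: x right, y down, z forward; pixel columns grow to the right and rows downward; lengths in m; the calibration is good to about 2 mm. A picture is of the moment at which its call begins: read the wrist's pose just before it. camera_info takes no time and is no camera call; for the wrist camera it gives the pose at the moment of the call.
- env.finish_job(): hands the job in; it is judged then, once.
The state is a dict: "time_s": time; "joint_pos": joint angles; "qvel": joint speeds; "effort": joint torques, N m; "ee_pos": TCP position; "tcp_rot": TCP orientation; "wrist_force": force on the tool from outside, world axes, zero at the start; "moment": the same for the moment, N m; "opening": finger opening in m; "finger_force": force on a finger pad.
Only numpy, scipy, OpenCV 4.12 (cv2) and the standard library are available. Lean on these libraries where they do the work, as an engineer would, in place of code of your own. Each camera call takes 0.05 s, during which the arm holds its last target. There are 200 camera calls.

### The job

The hinge pin of the bench broom press is out and the press bar lies loose on the bench. First lift the hand lamp off the press bed and stand it upright on the bench itself; then pick up the bar and offer it up level over the bed, its knuckle in between the two knuckles of the press's hinge, so that the holes line up and a workmate can push the pin through. Finish while holding the bar there in the gripper, carried by the gripper and not pressed against the press, and leave the other things on the bench where they lie.

Things in the scene. Friction and masses are not known exactly. Their poses are not given: they have to be found in the camera images.
- press: broom press bolted to the bench: green base plate 340 x 100 x 12, wooden bed beam 300 x 60, its flat top 75 above the bench. Origin: centre of the underside; x along the bed to the hinge end, y across, z up. A steel hinge leaf stands at the +x end (plate from x = 150 to 156) with two fixed knuckles; the -x end is slotted, with a brass wing bolt hanging open. It does not move. Sizes in mm
- hinge_eye (a point): centre of the press's hinge, on its hole axis (along y) half-way between the two fixed knuckles; axes as the press, in whose frame it is at 164, 0, 127. Fixed knuckles: 28 outside dia, 16 hole, at |y| 18.5 to 38; the 37 gap between them is open from straight above. The leaf plate rises to z = 127 below the fixed knuckles and to 111 between them. Sizes in mm
- bar: loose press bar, about 0.5 kg: wood 250 x 40 wide x 36 high, lying on the bench with its strap leaf on top; origin: centre of the wood's underside, x along the bar towards its knuckle, y across, z up. A steel strap 32 wide, 5 thick lies on the top from x = 35 to the knuckle; the -x end has a slot. Sizes in mm
- bar_grip (a point): point to grip the bar across its 40 width: its balance point, 40 from the middle of the wood towards the knuckle, half-way up the wood (18 above its underside); axes as the bar. Sizes in mm
- bar_eye (a point): centre of the bar's single knuckle, axes as the bar: x = 145, y = 0, z = 27 in the bar frame, so 105 beyond bar_grip and 9 above it. Knuckle 28 outside dia, 16 hole along y, 32 long; it stands clear of the end of the wood by 6. Held in the hinge with the bar level, the wood's underside is 25 above the bed. Sizes in mm
- lamp: LED hand lamp, about 0.35 kg, standing upright on the press bed: round, 72 dia at the foot, body 110 tall, with a fixed arched handle on top. Origin: centre of its underside. Sizes in mm
- lamp_handle (a point): middle of the lamp's handle grip: a straight bar 16 dia, 50 long, along the lamp's x axis, 148 above the lamp's underside and 38 above its cap; pinch it across (along the lamp's y). Sizes in mm
- lamp_middle (a point): point on the lamp's axis, 75 above its underside. Sizes in mm
- pin_middle (a point): loose steel hinge pin, 12 dia x 115, lying flat with a short bent end; point at its middle. Leave it alone. Sizes in mm
- mallet_grip (a point): hammer, 260 long, lying on the bench; point on its handle. Leave it alone. Sizes in mm
- knife_grip (a point): broad knife, black handle 110 x 26 x 18 and 120 steel blade, lying on the bench; point at the middle of its handle, x axis along the knife towards the blade: it reaches 55 mm behind this point and 175 mm ahead of it. Leave it alone. Sizes in mm
- awl_middle (a point): awl with a wooden T handle (112 long, 22 dia) and a 75 spike, lying; point at the middle of the handle, the spike along its x axis. Leave it alone. Sizes in mm
- spool_middle (a point): black spool standing upright, 64 dia x 70 tall; point at its centre. Leave it alone. Sizes in mm
- jar_middle (a point): glass jar with steel lid, 68 dia x 85 tall; point at its centre. Leave it alone. Sizes in mm
- brush_grip (a point): hand brush, 200 long, lying on the bench; point on its handle. Leave it alone. Sizes in mm
Things that resemble listed ones, but are neither listed nor needed, are in the scene too. Leave any orange look-alike of the lamp alone.

How it is judged:
On the way, in this order (a step that is already met when the one before it is completed fails the run):
1. the hand lamp stands upright on the bench, let go, off the press (height (world z) of lamp_middle below 0.078 m and angle between lamp_middle's own z axis and vertical below 0.04 rad and contact force between the fingers and lamp below 0.1 N and contact force between lamp and bar below 0.1 N), for 0.3 s.
2. the bar has been picked up off the bench (height (world z) of bar_grip above 0.06 m and contact force between the fingers and bar above 2 N), for 0.2 s.
At the end, for the whole second after the job is handed in: Bar gripped, level within 0.10 rad over the bed, its knuckle within 4 mm of the hinge centre, hole axes parallel within 0.07 rad, under 8 N on the press; lamp upright (0.04 rad) on the bench itself, touched by neither fingers nor bar; kept through the last second (all of step 1 and distance between bar_eye and hinge_eye below 0.004 m and angle between the y axis of bar_eye and the y axis of hinge_eye, either way round below 0.07 rad and angle between bar_eye's own z axis and vertical below 0.1 rad and x of bar_grip in the frame of hinge_eye below -0.05 m and contact force between the fingers and bar above 2 N and contact force between bar and press below 8 N); the arm keeps its last pose, push and grip.
It fails at once if the hand lamp is tipped over or dropped on its side (more than 0.6 rad) (angle between lamp_middle's own z axis and vertical above 0.6 rad).
It fails at once if another thing on the bench is moved more than 4 cm (distance of any of pin_middle, mallet_grip, knife_grip, awl_middle, spool_middle, jar_middle, brush_grip from where it was at the start of the episode above 0.04 m).
It also fails if it takes over 64 s, if anything falls off the work surface, if the arm or the gripper's body presses on something with over 40 N, if the wrist force passes 120 N, or if a joint passes its speed limit or range.

## Working session

There is one attempt and no reset: what is moved stays moved. The work goes in short steps, Python scripts to look and compute and a tool call to move; the robot and the scene stay as the last step left them, time stands still between calls to the robot, and variables do not carry over. Pictures are saved under pics/ and viewed, at most 12 in all, crops included, and the job is handed in when it is done.

Besides the shell and the picture viewer there is one more tool, called after "Call:" as name(argument=value, ...) on one line, values as JSON. move_arm: Moves the arm, as the interface text tells. Its arguments: {"type":"object","properties":{"rows":{"type":"array"},"fingers":{"type":"number"},"force":{"type":"number"}},"required":["rows"]}

```bash
ls; mkdir -p pics; python3 - <<'E'
from cell import env,cams
import cv2,numpy as np
s=env.get_state();print(s['ee_pos'],s['tcp_rot'],s['time_s'],env.hold_point_z)
for n in ['scene','side','wrist']:
    im=cams.capture(n);cv2.imwrite(f'pics/{n}0.png',im)
    c=cams.camera_info(n);print(n,c['fx'],c['cx'],c['cy'],np.round(-c['R'].T@c['t'],3),np.round(c['R'],3).tolist())
a=[cv2.imread(f'pics/{n}0.png') for n in ['scene','side']]
for n,i in zip(['scene','side'],a): cv2.imwrite(f'pics/{n}0b.png',cv2.resize(i,(800,600),interpolation=cv2.INTER_CUBIC))
E
```

```text
pics
[ 0.25037571 -0.5991552   0.23027379] [-9.35117812e-04  9.80471263e-01  1.96660004e-01 -2.66931979e-04] 0.0 0.0187
scene 500.9188569813675 280.6805345203721 209.50792599533344 [ 1.495 -0.673  1.447] [[0.553, 0.833, -0.014], [0.617, -0.421, -0.665], [-0.56, 0.359, -0.747]]
side 480.9500208291151 275.73194715903975 213.1985178783386 [0.463 0.777 1.136] [[-0.998, -0.067, 0.018], [-0.063, 0.756, -0.652], [0.029, -0.651, -0.758]]
wrist 361.3758556134694 278.6713901864912 219.10511084991 [ 0.319 -0.57   0.374] [[0.386, -0.923, -0.0], [-0.883, -0.369, 0.292], [-0.269, -0.113, -0.956]]
```

View pics/scene0b.png

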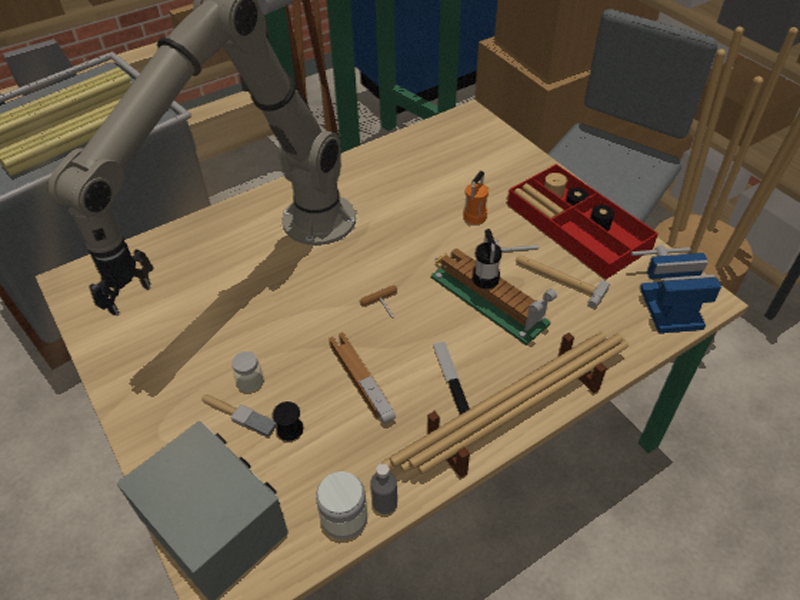

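View pics/side0b.png

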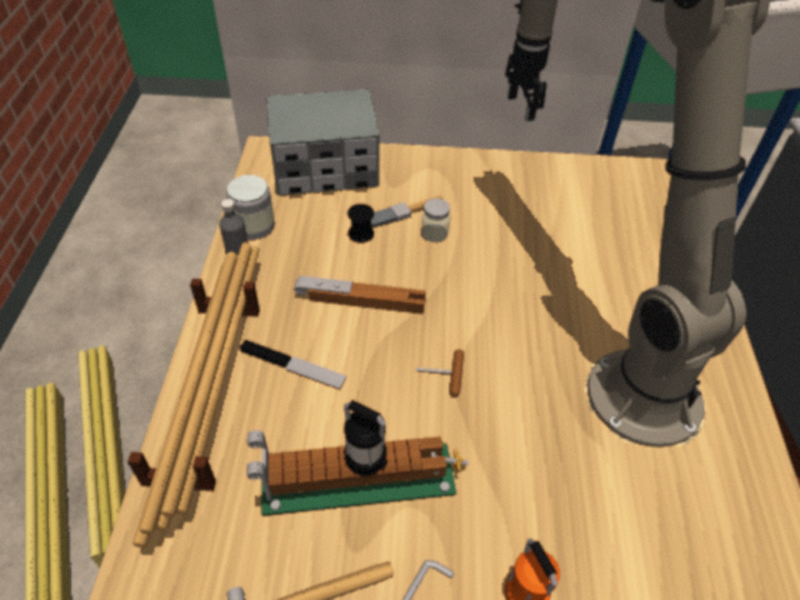

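The scene view shows:
- The lamp, black with a light band, at (487,260) on the press bed. In the side view it is at (365,440). An orange look-alike stands at (476,200) in the scene view and is not the one meant.
- The bar at (362,378), with its knuckle end at (388,413).
- The hinge knuckles at about (540,302).

Next I'll take one enlarged crop montage to confirm these.

```bash
cat > h.py <<'E'
import numpy as np,cv2
from cell import env,cams
def cam(n):
    c=cams.camera_info(n);return c
def ray(c,p):
    R=np.array(c['R']);o=-R.T@np.array(c['t']);d=R.T@np.array([(p[0]-c['cx'])/c['fx'],(p[1]-c['cy'])/c['fy'],1]);return o,d/np.linalg.norm(d)
def plane(c,p,z):
    o,d=ray(c,p);return o+d*(z-o[2])/d[2]
def tri(c1,p1,c2,p2):
    o1,d1=ray(c1,p1);o2,d2=ray(c2,p2)
    s=np.linalg.lstsq(np.c_[d1,-d2],o2-o1,rcond=None)[0]
    a,b=o1+d1*s[0],o2+d2*s[1];return (a+b)/2,np.linalg.norm(a-b)
def proj(c,X):
    q=np.array(c['R'])@np.array(X)+np.array(c['t']);return np.array([c['fx']*q[0]/q[2]+c['cx'],c['fy']*q[1]/q[2]+c['cy']])
E
python3 - <<'E'
from h import *
a=cv2.imread('pics/scene0.png');b=cv2.imread('pics/side0.png')
def crop(i,x,y,w=100,h=75): return cv2.resize(i[y:y+h,x:x+w],(400,300),interpolation=cv2.INTER_CUBIC)
m=np.vstack([np.hstack([crop(a,295,160),crop(b,165,280)]),np.hstack([crop(a,210,225),crop(b,200,170)])])
cv2.imwrite('pics/m.png',m)
c1,c2=cam('scene'),cam('side');f=.7
for n,p,q in [('handle',(489,237),(365,412)),('kn1',(548,295),(257,438)),('kn2',(535,308),(257,470)),('barknuckle',(388,413),(303,286)),]:
    print(n,tri(c1,np.array(p)*f,c2,np.array(q)*f))
E
```

```text
handle (array([0.52740372, 0.21238259, 0.22140938]), np.float64(0.002799545116359182))
kn1 (array([0.70854132, 0.24285805, 0.15948185]), np.float64(0.0197528087610111))
kn2 (array([0.69785226, 0.24912254, 0.08666677]), np.float64(0.02203205373298983))
barknuckle (array([ 0.7071887 , -0.21137952,  0.0278309 ]), np.float64(0.00208306860694137))
```

View pics/m.png

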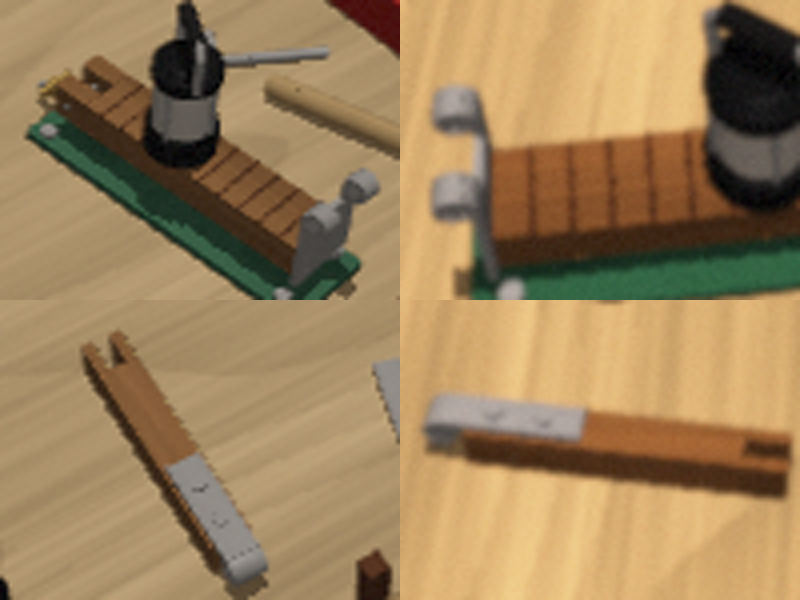

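The crops confirm the lamp: it stands on the bed, black with a grey band, and has an arched handle. They also show two fixed knuckles and the bar with its strap knuckle at the near end.

```bash
python3 - <<'E'
from h import *
c1,c2=cam('scene'),cam('side')
s=lambda x,y:(295+x/4,160+y/4); d=lambda x,y:(165+x/4-100,280+y/4)
for n,p,q in [('kn+y',s(360,188),d(452,197)),('kn-y',s(320,218),d(455,108))]: print(n,tri(c1,p,c2,q))
print('bar slot end, knuckle (z=.036,.04)',plane(c2,(200+390/4,170+150/4-.5),.036),plane(c2,(200+30/4,170+110/4),.041))
# side view plane points
for n,p in dict(awlhead=(457,372),awltip=(418,371),awltop=(460,352),awlbot=(455,393),orange=(530,590),pin=(430,565),knifetip=(343,382),plateR=(455,487),plateL=(262,510)).items(): print(n,np.round(plane(c2,np.array(p)*.7,.01),3))
print('lampbase',plane(c2,(165+355/4,280+195/4),.075), 'handle ends side',plane(c2,(165+320/4,280+12/4),.223),plane(c2,(165+392/4,280+38/4),.223))
E
```

```text
kn+y (array([0.70143579, 0.27533548, 0.12458818]), np.float64(0.0013327990185251987))
kn-y (array([0.71037102, 0.22052302, 0.12820414]), np.float64(0.000870127032206888))
bar slot end, knuckle (z=.036,.04) [ 0.44109849 -0.19878187  0.036     ] [ 0.71930596 -0.21037043  0.041     ]
awlhead [ 0.369 -0.024  0.01 ]
awltip [ 0.447 -0.02   0.01 ]
awltop [ 0.363 -0.074  0.01 ]
awlbot [0.373 0.026 0.01 ]
orange [0.25  0.392 0.01 ]
pin [0.411 0.364 0.01 ]
knifetip [0.593 0.018 0.01 ]
plateR [0.371 0.224 0.01 ]
plateL [0.701 0.291 0.01 ]
lampbase [0.53257538 0.23603115 0.075     ] handle ends side [0.55297813 0.20224097 0.223     ] [0.51167028 0.21583787 0.223     ]
```

Call:
move_arm(rows=[0,0,5,0,0,0,1,3,5,0,0,0,2,5.5,2,0,0,0,2,5.5,0,0,0,0,2,5.5,0,0,0,0,2,5.5,0,0,0,0,2,5.5,0,0,0,0,2,5.5,0,0,0,0,2,5.5,0,0,0,0,2,5.5,0,0,0,0,2,5.5,0,0,0,0,2,5.5,0,0,0,0,2,5.5,0,0,0,0,2,5.5,0,0,0,0,2,5.5,0,0,0,0,0,0,0,0,0,0], fingers=0)

```text
time_s: 2.15
ee_pos: [0.5201, 0.1508, 0.3508]
tcp_rot: [-0.002, 0.98, 0.201, -0.0]
wrist_force: [-0.8, -0.5, -0.4]
opening: 0.0854
finger_force: 0.0
```

```bash
python3 - <<'E'
from h import *
s=env.get_state();print(np.round(s['joint_pos'],2))
c=cam('wrist');im=cams.capture('wrist');cv2.imwrite('pics/w1.png',im)
import pickle;pickle.dump(c,open('w1.pkl','wb'))
cv2.imwrite('pics/w1b.png',cv2.resize(im,(800,600)))
print(-c['R'].T@c['t'],c['R'])
E
```

```text
[ 0.22  0.17 -0.67  1.6   0.11  1.4  -1.63]
[0.58872377 0.18069706 0.49460114] [[ 0.39397173 -0.91911978 -0.00225997]
 [-0.87885495 -0.37743015  0.29182265]
 [-0.26907295 -0.11298369 -0.95646978]]
```

View pics/w1b.png

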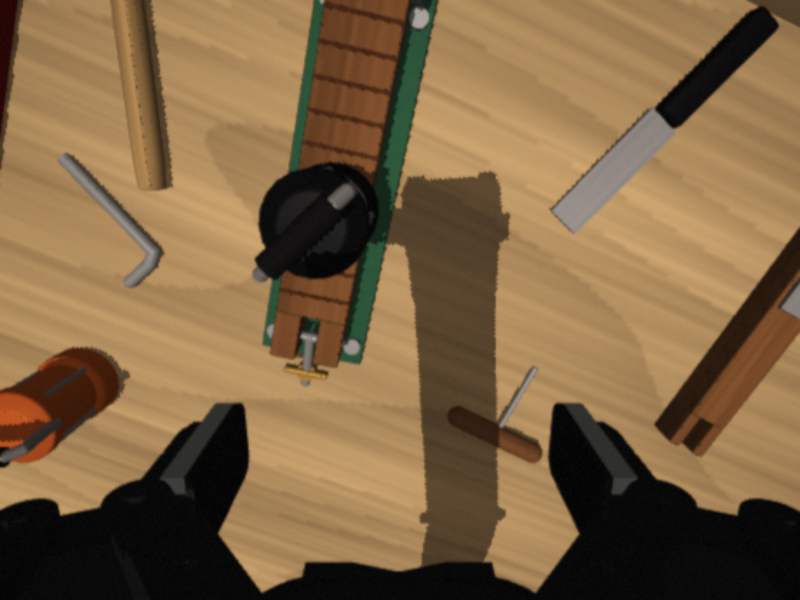

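The wrist view shows the lamp handle running from (345,195) to (262,272). The bench to the right of the press, around (470,330), is free for the lamp.

```bash
python3 - <<'E'
from h import *
import pickle
c=pickle.load(open('w1.pkl','rb'));f=.7
a=plane(c,np.array((352,187))*f,.223);b=plane(c,np.array((262,273))*f,.223)
print('handle',a,b,(a+b)/2,np.arctan2(*(a-b)[[1,0]]))
print('cap centre',plane(c,np.array((319,220))*f,.185))
for n,p in dict(awlend=(538,455),awltip=(535,370),plateNR=(362,363),boltR=(351,347)).items(): print(n,plane(c,np.array(p)*f,.012))
# side/scene check
c1,c2=cam('scene'),cam('side')
print(proj(c1,(a+b)/2)/f,proj(c2,(a+b)/2)/f)
R=cv2.Rodrigues(np.array([0,0,1.]))[0]
E
```

```text
handle [0.56500171 0.19687918 0.223     ] [0.50411144 0.22471384 0.223     ] [0.53455658 0.21079651 0.223     ] -0.4287658393893322
cap centre [0.5362062  0.21011485 0.185     ]
awlend [ 0.36634172 -0.07571536  0.012     ]
awltip [ 0.45220478 -0.02718348  0.012     ]
plateNR [0.39021826 0.13636149 0.012     ]
boltR [0.40182887 0.15289791 0.012     ]
[490.85181642 238.67829055] [361.25059586 409.78007942]
```

Call:
move_arm(rows=[0.3,1.2,0,0,0,-0.166,0.3,1.2,0,0,0,-0.166,0.3,1.2,0,0,0,-0.166,0.2,1.2,0,0,0,-0.166,0.2,1.2,0,0,0,-0.166,0,0,-4,0,0,0,0,0,-4,0,0,0,0,0,-2,0,0,0,0,0,0,0,0,0])

```text
time_s: 3.32
ee_pos: [0.5328, 0.2024, 0.2496]
tcp_rot: [0.002, 0.976, -0.217, -0.001]
wrist_force: [0.0, 0.7, 0.1]
opening: 0.0851
finger_force: 0.0
```

```bash
python3 - <<'E'
from h import *
c=cam('wrist');im=cams.capture('wrist');cv2.imwrite('pics/w2.png',im)
import pickle;pickle.dump(c,open('w2.pkl','wb'))
s=env.get_state();print(s['ee_pos'],s['tcp_rot'])
print('tcp-handle px', proj(c,np.r_[s['ee_pos'][:2],.223])/.7)
cv2.imwrite('pics/w2b.png',cv2.resize(im,(800,600)))
E
```

```text
[0.53371124 0.20334873 0.25122738] [ 7.59297080e-04  9.76276926e-01 -2.16524216e-01 -2.26729327e-04]
tcp-handle px [396.53150577 371.22499534]
```

View pics/w2b.png

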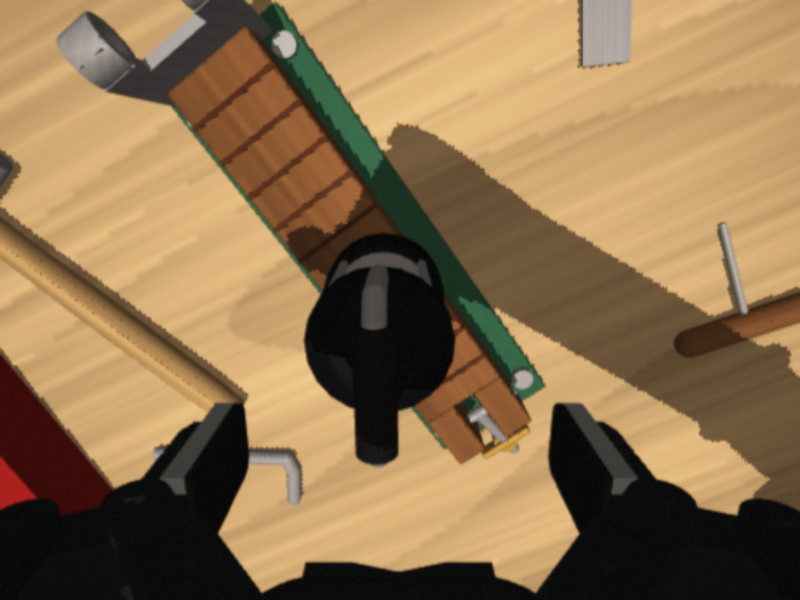

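The handle is aligned with the fingers and sits about 6.5 mm to their left, column 376 against 396. I'll correct that, descend and grip.

Call:
move_arm(rows=[0.3,0.6,-1.5,0,0,0,0,0,-2.2,0,0,0,0,0,-1,0,0,0,0,0,0,0,0,0])

```text
time_s: 3.88
ee_pos: [0.5365, 0.2111, 0.2039]
tcp_rot: [0.0, 0.977, -0.215, -0.0]
wrist_force: [0.6, 0.6, 0.2]
opening: 0.0858
finger_force: 0.0
```

Call:
move_arm(rows=[0,0,0,0,0,0,0,0,0,0,0,0,0,0,0,0,0,0,0,0,0,0,0,0,0,0,0,0,0,0,0,0,0,0,0,0,0,0,0,0,0,0,0,0,0,0,0,0], fingers=1, force=50)

```text
time_s: 4.88
ee_pos: [0.5369, 0.2111, 0.2047]
tcp_rot: [0.0, 0.977, -0.215, 0.0]
wrist_force: [-0.7, -0.8, 5.1]
opening: 0.0144
finger_force: 48.9
```

Call:
move_arm(rows=[0,0,1.5,0,0,0,0,0,2,0,0,0,-1,-2,0.5,0,0,0,-1.7,-3.5,0,0,0,0,-1.7,-3.5,0,0,0,0,-1.6,-3,0,0,0,0,-0.7,-1.6,-1,0,0,0,0,0,-3,0,0,0,0,0,-3,0,0,0,0,0,-2.5,0,0,0,0,0,-1,0,0,0,0,0,0,0,0,0,0,0,0,0,0,0])

```text
time_s: 6.5
ee_pos: [0.4706, 0.0757, 0.1403]
tcp_rot: [-0.0, 0.977, -0.215, 0.001]
wrist_force: [-0.0, -0.4, -3.5]
opening: 0.0145
finger_force: 49.1
```

```bash
python3 - <<'E'
from h import *
s=env.get_state();print(s['ee_pos'],s['tcp_rot'],s['wrist_force'],np.round(s['joint_pos'],2))
a=cams.capture('scene');b=cams.capture('side')
e=lambda i,x,y:cv2.resize(i[y:y+150,x:x+200],(400,300),interpolation=cv2.INTER_CUBIC)
cv2.imwrite('pics/m3.png',np.hstack([e(a,240,100),e(b,180,220)]))
E
```

```text
[0.47060016 0.07570854 0.14026628] [-4.32498321e-04  9.76553031e-01 -2.15274726e-01  8.84391541e-04] [-0.04309984 -0.44606027 -3.50118945] [ 0.23  0.22 -0.53  2.03  0.14  0.93 -2.38]
```

View pics/m3.png

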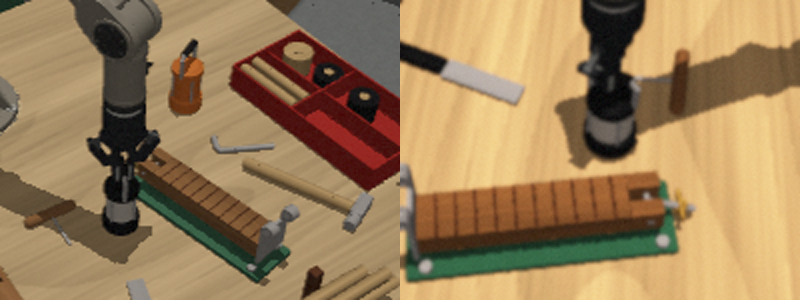

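The lamp is upright, clear of the press and about 1 cm above the bench. I'll lower it gently.

Call:
move_arm(rows=[0,0,-0.5,0,0,0,0,0,-0.3,0,0,0,0,0,-0.15,0,0,0,0,0,0,0,0,0,0,0,0,0,0,0])

```text
time_s: 7.22
ee_pos: [0.4696, 0.0753, 0.1298]
tcp_rot: [0.0, 0.977, -0.215, -0.0]
wrist_force: [-1.0, -0.2, -2.3]
opening: 0.0143
finger_force: 49.2
```

Call:
move_arm(rows=[0,0,-0.1,0,0,0,0,0,-0.1,0,0,0,0,0,0,0,0,0])

```text
time_s: 7.6
ee_pos: [0.4709, 0.0751, 0.1297]
tcp_rot: [0.0, 0.976, -0.216, 0.001]
wrist_force: [-3.1, -1.5, 9.4]
opening: 0.0142
finger_force: 50.4
```

Call:
move_arm(rows=[0,0,0.1,0,0,0,0,0,0,0,0,0,0,0,0,0,0,0,0,0,0,0,0,0,0,0,0,0,0,0], fingers=0.3)

```text
time_s: 8.22
ee_pos: [0.4696, 0.0752, 0.1287]
tcp_rot: [0.0, 0.977, -0.215, -0.0]
wrist_force: [-0.2, 0.2, 0.0]
opening: 0.0598
finger_force: 0.0
```

Call:
move_arm(rows=[0,0,2,0,0,0,0,0,4,0,0,0,0,0,5,0,0,0,1.5,-3,4,0,0,0.1,1.5,-4,2,0,0,0.12,2,-5,0,0,0,0.12,2,-5,0,0,0,0,2,-5,0,0,0,0,1,-4,0,0,0,0,0,0,0,0,0,0], fingers=0)

```text
time_s: 9.48
ee_pos: [0.5692, -0.1896, 0.2977]
tcp_rot: [0.001, 0.999, -0.051, -0.001]
wrist_force: [-0.0, 1.4, -0.6]
opening: 0.0854
finger_force: 0.0
```

```bash
python3 - <<'E'
from h import *
import pickle
s=env.get_state();print(s['ee_pos'],s['tcp_rot'],np.round(s['joint_pos'],2))
c=cam('wrist');im=cams.capture('wrist');pickle.dump(c,open('w4.pkl','wb'));cv2.imwrite('pics/w4.png',im)
b=cams.capture('side');cv2.imwrite('pics/s4.png',b)
e=cv2.resize(b[150:420,140:380],(400,450))
o=np.zeros((450,1000,3),np.uint8);o[:420,:560]=im;o[:,600:]=e
cv2.imwrite('pics/m4.png',cv2.resize(o,(800,360)))
E
```

```text
[ 0.56919625 -0.18955598  0.29773331] [ 6.24814552e-04  9.98720208e-01 -5.05667241e-02 -7.49714642e-04] [ 0.54  0.28 -0.37  1.56  0.11  1.32 -1.51]
```

View pics/m4.png

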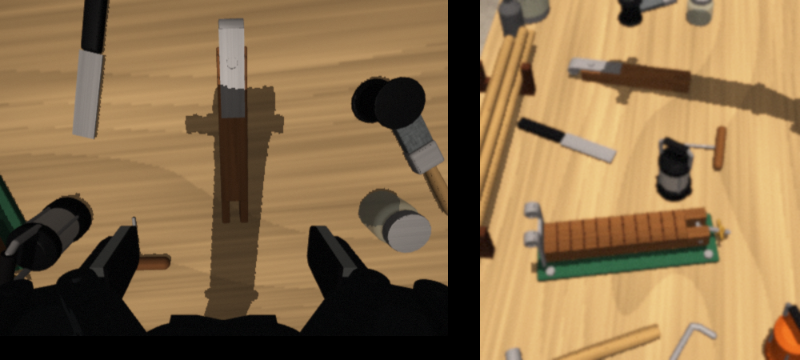

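The lamp stands upright on the bench, clear of everything. The bar is fully visible, with its strap at columns 218–246 and rows 20–118 in the displayed picture. Now I'll fit its centreline.

```bash
python3 - <<'E'
from h import *
import pickle
c=pickle.load(open('w4.pkl','rb'));im=cv2.imread('pics/w4.png')
hsv=cv2.cvtColor(im,cv2.COLOR_BGR2HSV);hsv[:,:,1]=hsv[:,:,1]
m=np.zeros(im.shape[:2],np.uint8);m[15:160,258:322]=(hsv[15:160,258:322,1]<60)*255
n,l,st,ce=cv2.connectedComponentsWithStats(m);k=1+st[1:,4].argmax();print(st[k])
ms=(l==k)
P=[]
for r in range(45,140,5):
    x=np.where(ms[r])[0]; A=plane(c,(x.min()-.0,r),.041);B=plane(c,(x.max()+1,r),.041);P.append(np.r_[(A+B)/2,np.linalg.norm(A-B)])
P=np.array(P);print(np.round(P[::3],4))
f=np.polyfit(P[:,0],P[:,1],1);yaw=np.arctan(f[0]);print('yaw',yaw,f)
r=np.where(ms.any(1))[0];print('rows',r.min(),r.max())
xs=plane(c,(290,r.max()+.5),.041)[0];u=np.array([np.cos(yaw),np.sin(yaw)])
S=np.array([xs,np.polyval(f,xs)]);print('strap start',S,'grip=+5mm',S+.005*u)
o=im[260:290,270:320];
for e in (272,274,276,278): print(e,plane(c,(290,e),.036)[:2])
print('rowprofile',[(r,im[r,280].tolist()) for r in range(266,284,2)])
E=plane(c,(290,r.min()),.030);print('knuckle tip (x=159)',E, 'grip from it', E[:2]-.119*u)
E
```

```text
[ 273   23   33  124 3758]
[[ 0.7034 -0.2135  0.041   0.0323]
 [ 0.6894 -0.2127  0.041   0.0317]
 [ 0.6752 -0.2114  0.041   0.032 ]
 [ 0.6606 -0.2105  0.041   0.0313]
 [ 0.6456 -0.2102  0.041   0.0317]
 [ 0.6304 -0.2088  0.041   0.0321]
 [ 0.6148 -0.2079  0.041   0.0314]]
yaw -0.06535938705752033 [-0.06545261 -0.16757563]
rows 23 146
strap start [ 0.60272008 -0.20702523] grip=+5mm [ 0.6077094 -0.2073518]
272 [ 0.45096584 -0.1913208 ]
274 [ 0.4482827  -0.19107278]
276 [ 0.44559001 -0.19082387]
278 [ 0.44288772 -0.19057407]
rowprofile [(266, [15, 29, 49]), (268, [18, 32, 51]), (270, [18, 31, 50]), (272, [17, 31, 51]), (274, [16, 30, 50]), (276, [16, 29, 49]), (278, [21, 36, 54]), (280, [35, 53, 70]), (282, [38, 57, 75])]
knuckle tip (x=159) [ 0.72533071 -0.21687878  0.03      ] grip from it [ 0.60658479 -0.20910655]
```

Call:
move_arm(rows=[1.9,-0.9,-4,0,0,0.018,1.9,-0.9,-5,0,0,0.018,0,0,-6,0,0,0,0,0,-6,0,0,0,0,0,-5,0,0,0,0,0,-2.4,0,0,0,0,0,-0.8,0,0,0,0,0,0,0,0,0])

```text
time_s: 10.58
ee_pos: [0.6082, -0.2016, 0.0075]
tcp_rot: [-0.0, 1.0, -0.028, 0.0]
wrist_force: [-0.3, 0.2, 0.3]
opening: 0.0854
finger_force: 0.0
```

```bash
python3 - <<'E'
from h import *
s=env.get_state();print(s['ee_pos'],s['tcp_rot'],s['wrist_force'],s['time_s'])
E
```

```text
[ 0.6082238  -0.20164403  0.00748687] [-1.45682266e-04  9.99598874e-01 -2.83180826e-02  3.95793085e-04] [-0.29983759  0.21284133  0.28350884] 10.575
```

Call:
move_arm(rows=[-0.1,-0.6,-0.4,0,0,-0.009,0,0,0,0,0,0,0,0,0,0,0,0])

```text
time_s: 10.95
ee_pos: [0.607, -0.2092, 0.0035]
tcp_rot: [0.0, 0.999, -0.034, 0.001]
wrist_force: [1.3, -0.0, -0.7]
opening: 0.0854
finger_force: 0.0
```

Call:
move_arm(rows=[0,0,0,0,0,0,0,0,0,0,0,0,0,0,0,0,0,0,0,0,0,0,0,0,0,0,0,0,0,0,0,0,0,0,0,0], fingers=1, force=90)

```text
time_s: 11.7
ee_pos: [0.6072, -0.2085, 0.0032]
tcp_rot: [-0.0, 0.999, -0.034, 0.0]
wrist_force: [0.3, 0.4, 3.7]
opening: 0.0386
finger_force: 91.6
```

Call:
move_arm(rows=[0,0,1.5,0,0,0,0,0,3.5,0,0,0,0,0,4.5,0,0,0,0,0,4.5,0,0,0,0,2,4.5,0,0,0,0,4,2,0,0,0.03,0,5,0,0,0,0.04,0,5,0,0,0,0.04,0,5,0,0,0,0.04,0,5,0,0,0,0.04,0,5,0,0,0,0.04,-0.2,5,0,0,0,0,-0.3,4,0,0,0,0,0,2.5,0,0,0,0,0,1.5,0,0,0,0,0,0,0,0,0,0,0,0,0,0,0,0])

```text
time_s: 13.82
ee_pos: [0.602, 0.2289, 0.2076]
tcp_rot: [0.001, 0.997, 0.08, -0.0]
wrist_force: [-0.3, 0.2, -4.5]
opening: 0.0388
finger_force: 91.2
```

```bash
python3 - <<'E'
from h import *
import pickle
s=env.get_state();print(s['ee_pos'],s['tcp_rot'],s['wrist_force'],s['opening'],s['finger_force'],np.round(s['joint_pos'],2))
C={n:cam(n) for n in('scene','side','wrist')};pickle.dump(C,open('c5.pkl','wb'))
I={n:cams.capture(n) for n in C}
for n in I: cv2.imwrite(f'pics/{n}5.png',I[n])
yaw=2*np.arctan2(s['tcp_rot'][2],s['tcp_rot'][1]);print('yaw',yaw)
E_=np.r_[s['ee_pos'][:2]+.105*np.array([np.cos(yaw),np.sin(yaw)]),s['ee_pos'][2]+.024];print('eye pred',E_)
H=[.706,.248,.127]
o=[]
for n in C:
    e=proj(C[n],E_);h=proj(C[n],H);print(n,e,h)
    w=(50,38) if n!='wrist' else (100,75)
    x,y=int(np.clip(h[0]-w[0],0,560-2*w[0])),int(np.clip(h[1]-w[1]-(8 if n!='wrist' else 0),0,420-2*w[1]));print('crop',x,y)
    o.append(cv2.resize(I[n][y:y+2*w[1],x:x+2*w[0]],(400,300),interpolation=cv2.INTER_CUBIC))
o.append(cv2.resize(I['wrist'],(400,300)))
cv2.imwrite('pics/m5.png',np.vstack([np.hstack(o[:2]),np.hstack(o[2:])]))
E
```

```text
[0.60202934 0.22894782 0.20755741] [ 1.05013026e-03  9.96775856e-01  8.02292284e-02 -2.47080948e-04] [-0.34857367  0.21537541 -4.5252542 ] 0.03878671287074007 91.1517333984375 [-0.04  0.45 -0.54  1.57  0.24  1.2  -2.04]
yaw 0.16063118898663087
eye pred [0.70567762 0.24574165 0.23155741]
scene [383.84918667 190.1995117 ] [380.24660256 210.66720784]
crop 330 164
side [172.35000107 293.24950038] [178.51454342 317.73961042]
crop 128 271
wrist [281.61611095   0.36729259] [275.72087731  51.73596219]
crop 175 0
```

View pics/m5.png

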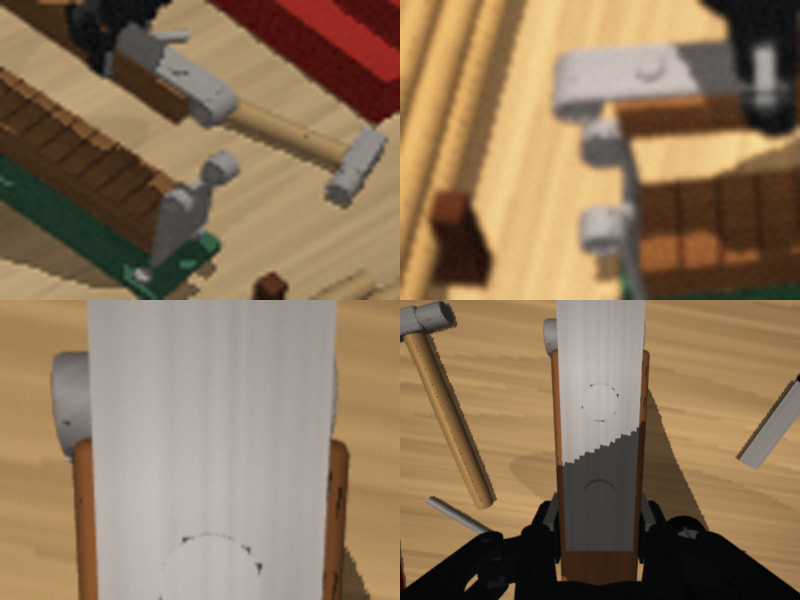

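The bar is held level and is slightly above the hinge. It hides most of the hinge in the wrist view, so I'll sidestep by 8 cm and raise it to measure the knuckles unobstructed.

Call:
move_arm(rows=[0,-2,2,0,0,0,0,-4,3,0,0,0,0,-2,1,0,0,0,0,0,0,0,0,0,0,0,0,0,0,0])

```text
time_s: 14.6
ee_pos: [0.601, 0.1522, 0.2672]
tcp_rot: [-0.0, 0.997, 0.082, -0.001]
wrist_force: [-1.0, -0.1, -3.5]
opening: 0.039
finger_force: 91.7
```

```bash
python3 - <<'E'
from h import *
import pickle
s=env.get_state();print(s['ee_pos'],s['tcp_rot'])
c=cam('wrist');pickle.dump((c,s),open('c6.pkl','wb'));im=cams.capture('wrist');cv2.imwrite('pics/w6.png',im)
h=proj(c,[.706,.248,.127]);print(h)
x,y=int(max(h[0]-70,0)),int(max(h[1]-50,0));print(x,y)
cv2.imwrite('pics/m6.png',cv2.resize(im[y:y+120,x:x+200],(800,480),interpolation=cv2.INTER_CUBIC))
E
```

```text
[0.60099052 0.15217099 0.26724294] [-4.44932849e-04  9.96654540e-01  8.17264623e-02 -5.62305136e-04]
[171.4959574   43.62062915]
101 0
```

View pics/m6.png

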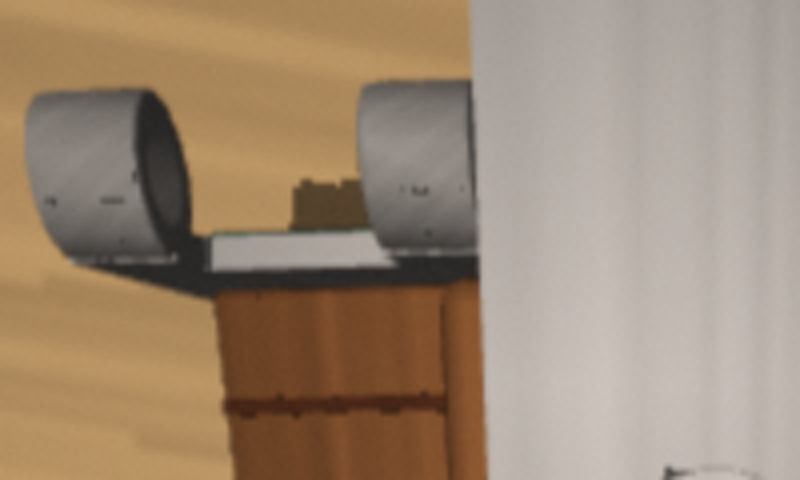

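The crop shows the +y knuckle with its inner face centred at about (162,171) and that rim's left edge at 135. The −y knuckle's inner rim is at 358, with knuckle silhouette rows 90–257 (+y) and 80–248 (−y). Next I'll compute the hinge centre, and the bar's pose from its strap in the same image.

```bash
python3 - <<'E'
from h import *
import pickle
c,s=pickle.load(open('c6.pkl','rb'));im=cv2.imread('pics/w6.png')
N=lambda x,y:(101+x/4,y/4)
A=plane(c,N(162,171),.127);print('face+y axis',A)
T1=plane(c,N(135,150),.140);T2=plane(c,N(358,140),.140);print('rims',T1,T2,np.linalg.norm(T1-T2),'mid',(T1+T2)/2)
K1=plane(c,N(110,173),.127);K2=plane(c,N(420,164),.127);v=K1-K2;print('axis',K1,K2,'yaw',np.arctan2(-v[0],v[1]))
# seams/bed: yaw by bed right? strap of bar
tip=np.array(s['ee_pos']);zt=tip[2]-.0032+.041
g=cv2.cvtColor(im,cv2.COLOR_BGR2HSV)
P=[];W=[]
for r in range(60,330,10):
    m=np.where(g[r,200:360,1]<45)[0]+200
    if len(m)<40: continue
    a,b=plane(c,(m.min(),r),zt),plane(c,(m.max()+1,r),zt);P.append((a+b)/2);W.append(np.linalg.norm(a-b))
P=np.array(P);print(len(P),np.round(W,4))
f=np.polyfit(P[:,0],P[:,1],1);yb=np.arctan(f[0]);q=s['tcp_rot'];yt=2*np.arctan2(q[2],q[1])
print('bar yaw',yb,'tool yaw',yt,'lateral of bar line at tcp x (mm)',1e3*(np.polyval(f,tip[0])-tip[1]))
print([(r,g[r,280].tolist()) for r in range(330,400,4)])
print('strap start pred row',[proj(c,np.r_[tip[:2]-.005*np.array([np.cos(yb),np.sin(yb)]),zt])])
E
```

```text
face+y axis [0.70307519 0.26920076 0.127     ]
rims [0.70428762 0.26913951 0.14      ] [0.71199173 0.23190353 0.14      ] 0.038024625406802105 mid [0.70813967 0.25052152 0.14      ]
axis [0.70123436 0.27835567 0.127     ] [0.71171709 0.22382454 0.127     ] yaw 0.18991714041826693
27 [0.0378 0.0324 0.0321 0.0323 0.032  0.0323 0.0322 0.0319 0.0322 0.0321
 0.0321 0.0321 0.032  0.0323 0.0323 0.0319 0.0322 0.0319 0.0318 0.0318
 0.0321 0.04   0.043  0.0512 0.052  0.0528 0.0526]
bar yaw 0.1684305413171775 tool yaw 0.1636354721018818 lateral of bar line at tcp x (mm) 0.3389096595218799
[(330, [15, 24, 65]), (334, [15, 24, 65]), (338, [10, 23, 66]), (342, [18, 20, 64]), (346, [13, 27, 66]), (350, [15, 40, 63]), (354, [12, 164, 56]), (358, [12, 161, 57]), (362, [13, 168, 56]), (366, [11, 163, 58]), (370, [13, 172, 55]), (374, [13, 172, 55]), (378, [13, 161, 57]), (382, [13, 170, 57]), (386, [12, 173, 53]), (390, [13, 173, 56]), (394, [12, 173, 56]), (398, [12, 162, 52])]
strap start pred row [array([281.21787033, 350.43248302])]
```

Call:
move_arm(rows=[0.1,4,0,0,0,0.006,0.1,4,0,0,0,0,0,0,-4,0,0,0,0,0,-4,0,0,0,0,0,-2.7,0,0,0,0,0,0,0,0,0,0,0,0,0,0,0])

```text
time_s: 15.52
ee_pos: [0.6041, 0.2326, 0.1619]
tcp_rot: [-0.001, 0.996, 0.085, 0.001]
wrist_force: [0.7, 0.5, -3.0]
opening: 0.0385
finger_force: 91.4
```

```bash
python3 - <<'E'
from h import *
import pickle
# yaw from bed seam and wood end in w6
c,_=pickle.load(open('c6.pkl','rb'));N=lambda x,y:(101+x/4,y/4)
for z,p,q in [(.075,(225,408),(445,402)),(.075,(215,293),(475,281))]:
    v=plane(c,N(*p),z)-plane(c,N(*q),z);print('yaw',np.arctan2(-v[0],v[1]))
s=env.get_state();print(s['ee_pos'],s['tcp_rot'],2*np.arctan2(s['tcp_rot'][2],s['tcp_rot'][1]))
o=[]
for n in('scene','side','wrist'):
    c=cam(n);im=cams.capture(n);h=proj(c,[.7063,.2505,.127]);w=(30,40) if n!='wrist' else (110,45)
    x,y=int(max(h[0]-w[0],0)),int(max(h[1]-w[1],0));print(n,x,y,h)
    o.append(im[y:y+2*w[1],x:x+2*w[0]])
a=np.hstack([cv2.resize(i,(300,400),interpolation=cv2.INTER_CUBIC) for i in o[:2]])
print(o[2].shape);cv2.imwrite('pics/m7.png',a);cv2.imwrite('pics/w7.png',im)
b=cv2.resize(o[2],None,fx=600/o[2].shape[1],fy=600/o[2].shape[1],interpolation=cv2.INTER_CUBIC)[:200]
cv2.imwrite('pics/m7.png',np.vstack([a,b]))
E
```

```text
yaw 0.18939874828832545
yaw 0.20630428428473702
[0.6040611  0.2325688  0.16187028] [-5.48081519e-04  9.96390857e-01  8.48791503e-02  6.99900153e-04] 0.16996286801754548
scene 350 170 [380.84566882 210.41948173]
side 148 278 [178.17258894 318.69785686]
wrist 168 0 [278.76064344  43.00052331]
(90, 220, 3)
```

View pics/m7.png

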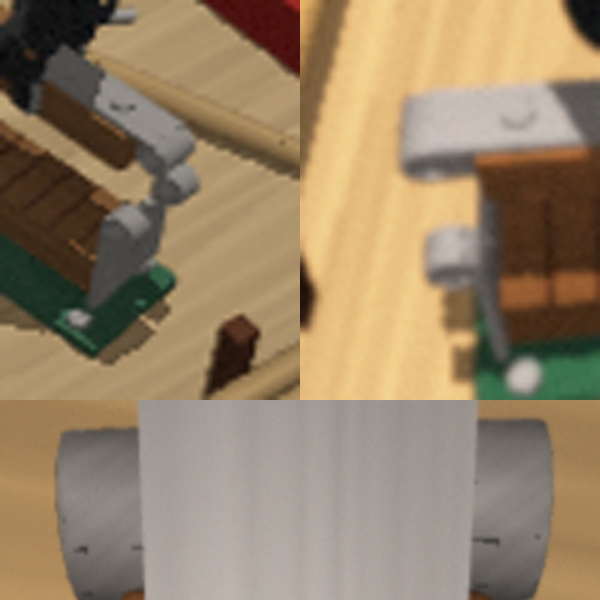

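Both fixed knuckles show evenly on either side of the bar: outer edges at 57 and 553, with the strap centred at 308. Lateral alignment is therefore within about 0.3 mm. The hinge is yawed about 0.015 rad more than the bar. Next I'll check the fore-aft position from the knuckle silhouettes.

```bash
python3 - <<'E'
from h import *
c=cam('wrist');im=cv2.imread('pics/w7.png');g=cv2.cvtColor(im,cv2.COLOR_BGR2HSV)[:,:,1]
def axis(col):
    m=np.where(g[:110,col]<60)[0];lo,hi=m.min(),m.max()+1
    o,d1=ray(c,(col,lo));_,d2=ray(c,(col,hi));d=d1+d2
    X=o+d*(.127-o[2])/d[2];return lo,hi,X
K=[axis(k) for k in (195,205,212,348,356,364)]
for k in K: print(k)
L=np.mean([k[2] for k in K[:3]],0);R=np.mean([k[2] for k in K[3:]],0);v=L-R
print('yaw',np.arctan2(-v[0],v[1]))
u=v/np.linalg.norm(v);out=[plane(c,(168+p/2.727,35),.127) for p in (57,553)];print('outer',out,np.linalg.norm(out[0]-out[1]))
M=(out[0]+out[1])/2; X=L+u*np.dot(M-L,u);print('hinge',X)
E
```

```text
(np.int64(11), np.int64(70), array([0.70051715, 0.28764792, 0.127     ]))
(np.int64(11), np.int64(81), array([0.69886946, 0.28292529, 0.127     ]))
(np.int64(11), np.int64(72), array([0.70137062, 0.28002119, 0.127     ]))
(np.int64(8), np.int64(73), array([0.71207502, 0.21943236, 0.127     ]))
(np.int64(7), np.int64(77), array([0.712016  , 0.21570812, 0.127     ]))
(np.int64(7), np.int64(69), array([0.71433611, 0.21254954, 0.127     ]))
yaw 0.18356354278454337
outer [array([0.70267278, 0.29062108, 0.127     ]), array([0.71644932, 0.20992374, 0.127     ])] 0.08186485291842106
hinge [0.70653149 0.24970996 0.127     ]
```

Call:
move_arm(rows=[-0.1,-0.1,0,0,0,0.012,0,0,-1.5,0,0,0,0,0,-1.2,0,0,0,0,0,0,0,0,0,0,0,0,0,0,0])

```text
time_s: 16.3
ee_pos: [0.6027, 0.2303, 0.1337]
tcp_rot: [-0.0, 0.996, 0.09, -0.0]
wrist_force: [-0.2, 0.1, -3.0]
opening: 0.039
finger_force: 91.6
```

```bash
python3 - <<'E'
from h import *
o=[]
for i in range(4):
    cams.capture('side');s=env.get_state();o.append(np.r_[s['ee_pos'],2*np.arctan2(s['tcp_rot'][2],s['tcp_rot'][1]),s['wrist_force']])
print(np.round(o,4))
E
```

```text
[[ 0.6029  0.2305  0.1341  0.1809  0.1464  1.2019 -4.0537]
 [ 0.603   0.2305  0.1343  0.1809 -0.132  -0.1314 -3.6548]
 [ 0.603   0.2305  0.1343  0.1809  0.2808 -0.4361 -4.3356]
 [ 0.603   0.2305  0.1343  0.1809 -0.0971 -0.2973 -2.7542]]
```

Call:
move_arm(rows=[0,0.08,-0.5,0,0,0,0,0,-0.7,0,0,0,0,0,-0.5,0,0,0,0,0,0,0,0,0])

```text
time_s: 17.0
ee_pos: [0.6021, 0.2307, 0.116]
tcp_rot: [0.0, 0.996, 0.09, -0.001]
wrist_force: [-1.8, -0.1, -3.8]
opening: 0.0386
finger_force: 91.6
```

```bash
python3 - <<'E'
from h import *
o=[]
for i in range(3):
    cams.capture('side');s=env.get_state();o.append(np.r_[s['ee_pos'],2*np.arctan2(s['tcp_rot'][2],s['tcp_rot'][1]),s['wrist_force'],s['moment']])
print(np.round(o,4))
E
```

```text
[[ 6.0240e-01  2.3090e-01  1.1640e-01  1.8090e-01 -1.4980e-01 -5.4440e-01
  -3.4239e+00  2.7000e-02  5.4000e-03  2.7700e-02]
 [ 6.0270e-01  2.3110e-01  1.1680e-01  1.8080e-01 -2.6580e-01  1.2910e-01
  -3.0343e+00  1.6900e-02 -3.4900e-02 -2.8300e-02]
 [ 6.0280e-01  2.3110e-01  1.1700e-01  1.8090e-01 -2.1600e-01 -7.9600e-01
  -3.9822e+00  2.6300e-02 -2.9000e-03  1.0200e-02]]
```

No contact, and the knuckle is already between the two fixed ones. The remaining drop is 1.38 cm.

Call:
move_arm(rows=[0.05,0,-0.5,0,0,0,0,0,-0.5,0,0,0,0,0,-0.38,0,0,0,0,0,0,0,0,0,0,0,0,0,0,0])

```text
time_s: 17.77
ee_pos: [0.6032, 0.2311, 0.1031]
tcp_rot: [0.0, 0.996, 0.09, 0.0]
wrist_force: [0.8, -0.5, -3.8]
opening: 0.039
finger_force: 91.6
```

```bash
python3 - <<'E'
from h import *
import pickle
o=[];I=[];G=[]
for n in('scene','side','wrist'):
    c=cam(n);im=cams.capture(n);I.append(im);s=env.get_state();o.append(np.r_[s['ee_pos'],2*np.arctan2(s['tcp_rot'][2],s['tcp_rot'][1]),s['wrist_force']])
    cv2.imwrite(f'pics/{n}8.png',im);G.append(c)
pickle.dump(G,open('c8.pkl','wb'))
print(np.round(o,4),s['tcp_rot'])
r=lambda i,x,y,w,h:cv2.resize(i[y:y+h,x:x+w],(400,300),interpolation=cv2.INTER_CUBIC)
cv2.imwrite('pics/m8.png',np.vstack([np.hstack([r(I[0],350,175,60,45),r(I[1],150,290,60,45)]),np.hstack([r(I[2],180,0,200,150),r(I[1],140,200,240,180)])]))
E
```

```text
[[ 0.6033  0.2311  0.1032  0.1809 -0.0866  0.626  -3.7967]
 [ 0.6033  0.2312  0.1033  0.1809 -0.2591  0.3818 -3.8   ]
 [ 0.6033  0.2311  0.1033  0.1808 -0.2183  0.0429 -3.9815]] [5.56090314e-06 9.95914578e-01 9.03000995e-02 2.13918434e-04]
```

View pics/m8.png

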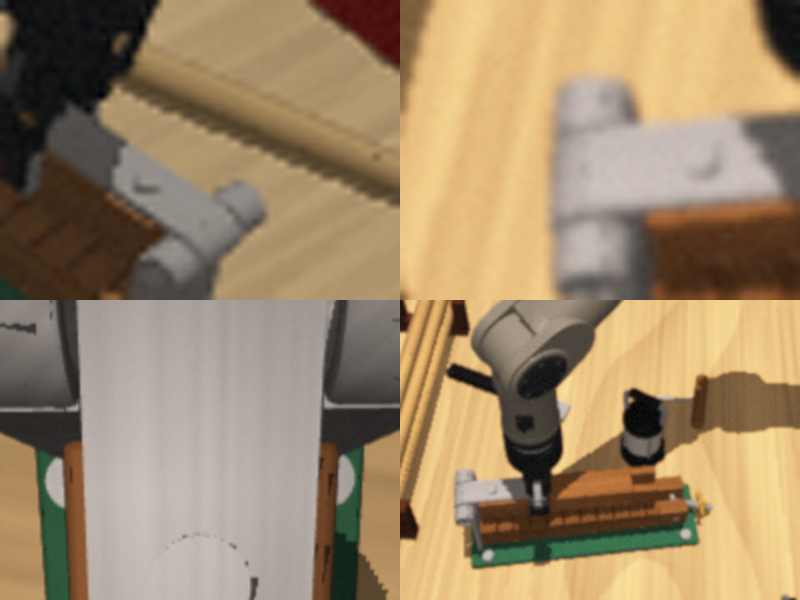

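The bar's knuckle sits between the fixed knuckles with even gaps, and the forces show no contact. The lamp stands well clear. In the side view the bar's knuckle silhouette (553) is slightly ahead of the fixed ones (557), so I'll quantify that.

```bash
python3 - <<'E'
from h import *
import pickle
G=pickle.load(open('c8.pkl','rb'));im=cv2.imread('pics/side8.png');S=cv2.cvtColor(im,cv2.COLOR_BGR2HSV)[:,:,1].astype(float)
E=[]
for r in range(303,334):
    p=S[r,165:185];a,b=p[:4].mean(),p[-8:-3].mean();t=(a+b)/2;k=np.where(p<t)[0][0];E.append((r,165+k-1+(p[k-1]-t)/(p[k-1]-p[k])))
print(np.round(E,2).tolist())
# wrist knuckle top rows (scan columns)
w=cv2.imread('pics/wrist8.png');print(w[:60,200,1].tolist())
E
```

```text
[[303.0, 173.54], [304.0, 173.19], [305.0, 173.06], [306.0, 172.95], [307.0, 172.83], [308.0, 172.85], [309.0, 172.94], [310.0, 172.94], [311.0, 172.97], [312.0, 172.75], [313.0, 172.65], [314.0, 172.48], [315.0, 172.56], [316.0, 172.5], [317.0, 172.45], [318.0, 172.45], [319.0, 172.38], [320.0, 172.29], [321.0, 172.32], [322.0, 172.2], [323.0, 172.38], [324.0, 172.62], [325.0, 172.8], [326.0, 172.87], [327.0, 172.74], [328.0, 172.68], [329.0, 172.75], [330.0, 172.73], [331.0, 172.78], [332.0, 173.0], [333.0, 173.58]]
[133, 131, 130, 130, 131, 132, 133, 134, 135, 135, 135, 137, 137, 135, 134, 134, 129, 130, 128, 127, 122, 122, 119, 120, 116, 114, 113, 112, 110, 108, 105, 103, 102, 97, 99, 97, 95, 93, 92, 90, 89, 86, 84, 84, 81, 78, 76, 73, 72, 70, 66, 63, 62, 83, 116, 105, 50, 39, 40, 40]
```

Call:
move_arm(rows=[-0.06,-0.12,0,0,0,0.012,0,0,0,0,0,0,0,0,0,0,0,0,0,0,0,0,0,0])

```text
time_s: 18.42
ee_pos: [0.6026, 0.2298, 0.1031]
tcp_rot: [0.0, 0.995, 0.096, 0.0]
wrist_force: [0.4, -0.2, -4.1]
opening: 0.0386
finger_force: 91.6
```

```bash
python3 - <<'E'
from h import *
im=cams.capture('side')
w=cams.capture('wrist');cv2.imwrite('pics/w9.png',w)
s=env.get_state();print(s['ee_pos'],2*np.arctan2(s['tcp_rot'][2],s['tcp_rot'][1]),s['wrist_force'],s['moment'],s['finger_force'])
S=cv2.cvtColor(im,cv2.COLOR_BGR2HSV)[:,:,1].astype(float)
for r in range(305,332,2):
    p=S[r,165:185];a,b=p[:4].mean(),p[-8:-3].mean();t=(a+b)/2;k=np.where(p<t)[0][0];print(r,round(165+k-1+(p[k-1]-t)/(p[k-1]-p[k]),2),end=' ')
for r in (10,30,45): print(r,w[r,205:235,1].tolist(),w[r,325:355,1].tolist())
E
```

```text
[0.60253385 0.22985437 0.10300845] 0.19287794919761364 [-0.79385457 -0.07746729 -4.10517344] [ 0.05205492  0.01099164 -0.02719526] 91.61982536315918
305 173.07 307 172.88 309 172.94 311 173.23 313 173.08 315 172.94 317 172.89 319 172.7 321 172.73 323 172.82 325 172.91 327 172.76 329 172.75 331 172.83 10 [132, 127, 124, 115, 80, 52, 40, 42, 55, 59, 60, 63, 61, 89, 144, 157, 158, 156, 159, 159, 158, 156, 156, 155, 158, 158, 157, 159, 160, 160] [153, 154, 152, 153, 149, 155, 153, 154, 154, 154, 152, 153, 152, 152, 155, 152, 155, 148, 129, 121, 108, 74, 62, 57, 45, 46, 55, 67, 95, 108]
30 [99, 102, 102, 102, 103, 100, 96, 64, 45, 43, 39, 41, 48, 54, 98, 150, 164, 161, 166, 163, 162, 163, 161, 160, 163, 162, 163, 163, 163, 164] [157, 155, 154, 158, 156, 159, 160, 160, 159, 157, 157, 156, 157, 159, 159, 159, 135, 73, 61, 58, 46, 44, 48, 52, 61, 75, 84, 86, 85, 88]
45 [64, 63, 62, 63, 63, 66, 65, 65, 65, 63, 56, 43, 42, 61, 69, 149, 166, 167, 169, 167, 167, 166, 167, 166, 166, 167, 167, 168, 169, 168] [160, 160, 161, 159, 162, 161, 163, 161, 161, 160, 159, 160, 161, 162, 163, 157, 92, 102, 88, 57, 52, 53, 54, 55, 56, 55, 55, 58, 57, 55]
```

The silhouettes now match within about 0.1 px, the gaps on both sides are even, and the gripper carries only the bar's weight. Handing in.

```bash
python3 -c "
from cell import env
print(env.finish_job())"
```

```text
the job is handed in; nothing more can be done
None
```

I handed the job in at about 18.5 s of the 64 s: the lamp stands upright on the bench, and the gripper holds the bar level with its knuckle between the hinge knuckles, aligned to about 1 mm by camera with no sign of contact with the press; the hand-in returned no verdict.

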